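# Turn the bar row round for a left-handed bartender

## Task

A left-handed bartender takes over, so the row of bar things must be turned round: move the four things from the rack with the cork mats to the empty wooden rack, in reverse order. Whatever stands leftmost in the old rack, seen from the robot, goes into the rightmost compartment of the new one, the second from the left into the second from the right, and so on. Stand each upright on the floor of its compartment, in the middle, and let nothing tip over on the way.

Things in the scene. Friction and masses are not known exactly. Their poses are not given: they have to be found in the camera images.
- bitters_orange_center (a point): small amber dosing bottle with black dropper cap, upright, 48 mm in diameter up to 76 mm, then a 25 mm wide neck and cap, 142 mm tall, 0.19 kg nominal. The point lies on its axis half-way up, 71 mm above its foot; z runs up.
- jigger_center (a point): plain steel double jigger (hourglass measure), upright, 44 mm across the top rim (its widest place), narrow waist at 37 mm, 36 mm across the foot, 88 mm tall, 0.07 kg nominal. The point lies on its axis half-way up, 44 mm above its foot; z runs up.
- wine_stopper_center (a point): steel wine stopper standing on its ball cap: ball below (37 mm wide to look at, solid core 26 mm), 21 mm thick ribbed stem from 30 mm up to the top at 73 mm, best gripped by the stem, 0.075 kg nominal. The point lies on its axis half-way up, 36.5 mm above its foot; z runs up.
- corkscrew_center (a point): steel wing corkscrew on its bell (40 mm dia.), 166 mm tall, 0.24 kg nominal. Wings (62 mm over all, 18 to 86 mm above its foot, fixed) and T-handle on top (46 mm, from 148 mm up) lie along its own y. Grip along its x: yoke 14 mm thick at 96 to 116 mm up, round collar 17 mm at 117 to 123, rod 8 mm at 123 to 147. The point lies on its axis half-way up, 83 mm above its foot; z runs up.
- old_rack: low wooden rack, fixed, 78 mm wide (x), 326 long (y); its +y end is to the robot's left, yaw within 0.3 rad. Four compartments, 66 by 74 mm inside, centres at x = 0, y = +120, +40, -40, -120 mm; floor 10 mm above the worktop, lips and dividers to 22 mm. Origin at the centre of its underside, z up. The full one: a cork mat in each compartment, one thing on each mat at the start.
- new_rack: low wooden rack, fixed, 78 mm wide (x), 326 long (y); its +y end is to the robot's left, yaw within 0.3 rad. Four compartments, 66 by 74 mm inside, centres at x = 0, y = +120, +40, -40, -120 mm; floor 10 mm above the worktop, lips and dividers to 22 mm. Origin at the centre of its underside, z up. This is the empty one, without mats, on the other side.
- mat_bitters_orange: round cork mat, fixed, 62 mm in diameter, 3 mm thick, in the compartment of the full rack in which the bitters bottle stands at the start (origin at the centre of its underside, 10 mm above the worktop). It stays there and so marks that starting place.
- mat_jigger: round cork mat, fixed, 62 mm in diameter, 3 mm thick, in the compartment of the full rack in which the jigger stands at the start (origin at the centre of its underside, 10 mm above the worktop). It stays there and so marks that starting place.
- mat_wine_stopper: round cork mat, fixed, 62 mm in diameter, 3 mm thick, in the compartment of the full rack in which the wine stopper stands at the start (origin at the centre of its underside, 10 mm above the worktop). It stays there and so marks that starting place.
- mat_corkscrew: round cork mat, fixed, 62 mm in diameter, 3 mm thick, in the compartment of the full rack in which the corkscrew stands at the start (origin at the centre of its underside, 10 mm above the worktop). It stays there and so marks that starting place.
Things that resemble listed ones, but are neither listed nor needed, are in the scene too. Leave any blue or pink look-alike of the part that bears wine_stopper_center alone.

How it is judged:
By the outcome, as a careful person would: the job done as asked, in the order asked, and still so for the second after the job is handed in, with the robot touching nothing.
It also fails if it takes over 106 s, if anything falls off the work surface, if the arm or the gripper's body presses on something with over 40 N, if the wrist force passes 120 N, or if a joint passes its speed limit or range.

## Robot

A 6-joint arm with a two-finger parallel gripper is mounted at the origin on a cart in front of the work surface, level with it; the furniture and walls round the work are solid. World frame = base frame: x ahead of the robot, y to its left, z up, the work surface at z = 0. Lengths are in m, angles in rad, forces in N, time in s.
With the tool pointing down it reaches from about 0.25 to 0.725 m from the base axis. Payload 4 kg.
Tool frame: the origin (TCP) lies on the centre line of the jaws, within the pads' length; the fingertips stand 17 mm ahead of it and the grasp point (between the pads) lies 2 mm behind it; z points along the fingers, y is the line along which they close (so a half turn about z gives the same grasp; the last joint's range is limited). The gripper opens to 85 mm and grips with 20 to 120 N. Pads are 22 mm wide; open, the fingers measure 114 mm over their backs; the gripper's body (76 mm by 85 mm) begins 54 mm behind the grasp point. The pads swing forward as they close: fully open they stand 13 mm farther back than shut.
Start: joints at [-1.144, 0.241, 0.005, 1.335, 0, 1.571], TCP at [0.207, -0.455, 0.248] pointing down, gripper open.
Joint ranges: [-2.72, 2.72], [-1.05, 1.87], [-1.09, 1.28], [-1.99, 2.15], [-1.42, 1.44], [-3.14, 3.14]. Speed limits (rad/s): [2.79, 2.79, 3.14, 3.14, 3.14, 3.14].

## Interface

Orientations are given as a unit quaternion [x, y, z, w].
In Python, from workcell import get_obs, imaging, order gives the robot as it stands.
- The arm moves only by the tool apply_moves, never from a script. Its argument "targets" is a list that holds one entry, the list of rows, each a list of 5 numbers: the shift along the world's x, y, z in units of 40 mm (1.0 is 40 mm), then the turn about the world's z in degrees, then the gripper command: -1 is shut, 1 is fully open, values between are in proportion. In form: [[[dx, dy, dz, turn, fingers], ...]]. A call has 1 to 8 rows; each row shifts and turns the commanded pose from where the row before left it; what a row does not reach is not made up. A row lasts 1/12 s, in which the tool goes at most 41.7 mm and 7.16 degrees, less where a joint would pass 70% of its speed; a pose out of reach is approached as far as the arm can. A call is refused whole if a number of a shift passes 1 or a number of a turn 7.16, either way. A call with a gripper value outside its range is refused whole. The fingers move at their own pace and stop on an object; the grip force is fixed at half the most. Time passes only in rows, so rows that do not move let the fingers close. It gives the time, the measured TCP pose, the force, the opening and the grip force at its end, in the units of the state.
- get_obs(): the state, without advancing time (a new reading comes with each control period).
- imaging.camera(name): name is "scene" or "top" or "wrist"; returns (picture, depth): 420x560x3 uint8, blue, green, red; 420x560 float32, m along the optical axis (not along the pixel's ray), 0 where there is no reading.
- imaging.get_calibration(name): a dict with "camera_matrix" (3x3 intrinsics, pixels), "k1" (the pictures are not rectified: a ray, as slopes to the right and down, at radius r is drawn at 1 + k1 r^2 times it, then the intrinsics apply), "eye" and "rotation" of the camera in the world; the wrist camera has in their place "hand_eye" (4x4, takes a point from camera to tool coordinates, whose origin is the TCP and whose axes are the flange's). Camera axes: x right, y down, z forward; pixel columns grow to the right and rows downward; lengths in m; the calibration is good to about 2 mm. A picture is of the moment at which its call begins: read the wrist's pose just before it. get_calibration takes no time and is no camera call.
- order.job_done(): hands the job in; it is judged then, once.
The state is a dict: "clock": time; "joint_pos": joint angles; "joint_vel": joint speeds; "tau": joint torques, N m; "eef_pos": TCP position; "tool_rot": TCP orientation; "ft_force": force on the tool from outside, world axes, zero at the start; "ft_torque": the same for the moment, N m; "grip_width": finger opening in m; "grasp_force": force on a finger pad.
Only numpy, scipy, OpenCV 4.12 (cv2) and the standard library are available. Lean on these libraries where they do the work, as an engineer would, in place of code of your own. Each camera call takes 0.05 s, during which the arm holds its last target. There are 200 camera calls.

## Working session

There is one attempt and no reset: what is moved stays moved. The work goes in short steps, Python scripts to look and compute and a tool call to move; the robot and the scene stay as the last step left them, time stands still between calls to the robot, and variables do not carry over. Pictures are saved under pics/ and viewed, at most 14 in all, crops included, and the job is handed in when it is done.

Besides the shell and the picture viewer there is one more tool, called after "Request:" as name(argument=value, ...) on one line, values as JSON. apply_moves: Moves the arm, as the interface text tells. Its arguments: {"type":"object","properties":{"targets":{"type":"array","items":{"type":"array","items":{"type":"array","items":{"type":"number"}}}}},"required":["targets"]}

```bash
mkdir -p pics; python3 - <<'E'
from workcell import get_obs, imaging, order
import cv2
o=get_obs();print({k:o[k] for k in('clock','eef_pos','tool_rot','grip_width')})
for n in('top','scene'):
    p,d=imaging.camera(n);cv2.imwrite(f'pics/{n}0.png',p);c=imaging.get_calibration(n);print(n,c)
E
```

```text
{'clock': 0.0, 'eef_pos': array([ 0.20672414, -0.4546301 ,  0.24742145]), 'tool_rot': array([ 9.77322080e-01,  2.11755771e-01, -2.04926346e-04, -1.00194183e-03]), 'grip_width': 0.085436226823343}
top {'camera_matrix': array([[417.26723837,   0.        , 272.25542443],
       [  0.        , 417.26723837, 210.83505264],
       [  0.        ,   0.        ,   1.        ]]), 'k1': -0.008556739145848336, 'eye': array([ 0.2873953 , -0.01531955,  1.05444356]), 'rotation': array([ 0.71252994, -0.69756658,  0.05306674, -0.0537203 ])}
scene {'camera_matrix': array([[530.18968109,   0.        , 277.28777199],
       [  0.        , 530.18968109, 205.41351999],
       [  0.        ,   0.        ,   1.        ]]), 'k1': 0.0061222049299483085, 'eye': array([-0.27392865,  0.77707931,  1.19055356]), 'rotation': array([-0.33154593,  0.86798112, -0.34440472,  0.13443014])}
```

View pics/top0.png

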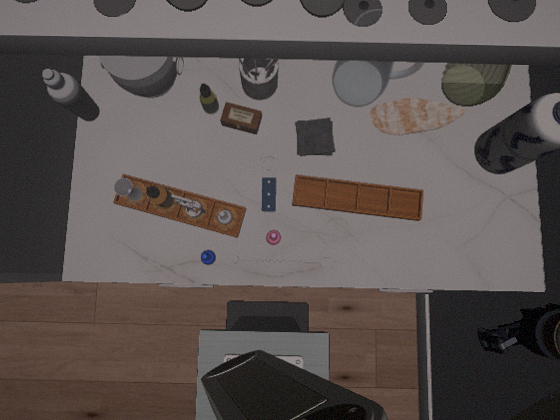

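View pics/scene0.png

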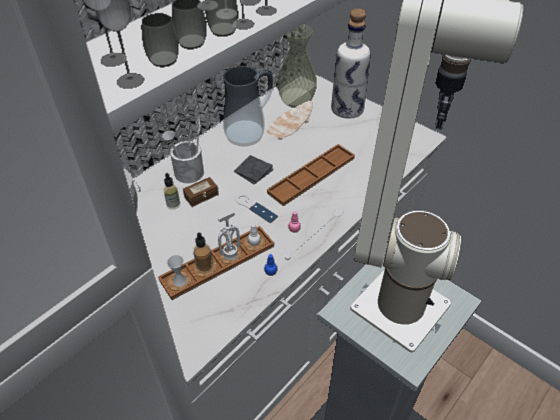

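Top view: the old rack spans (115,190)–(243,222) and holds, left to right, the jigger (123,187), bitters bottle (157,195), corkscrew (190,207) and steel wine stopper (225,216). The new rack spans (293,190)–(422,205). The blue (208,257) and pink (273,237) stoppers are look-alikes. The greenish dropper bottle at (207,96) is a decoy too. Next I measure the racks and things.

```bash
cat > h.py <<'E'
import numpy as np, cv2
from scipy.spatial.transform import Rotation as R
from workcell import get_obs, imaging, order
def pose(name,obs=None):
    c=imaging.get_calibration(name)
    if name=='wrist':
        T=np.eye(4);T[:3,:3]=R.from_quat(obs['tool_rot']).as_matrix();T[:3,3]=obs['eef_pos']
        T=T@c['hand_eye'];return c,T[:3,:3],T[:3,3]
    return c,R.from_quat(c['rotation']).as_matrix(),np.array(c['eye'])
def rays(name,uv,obs=None):
    c,Rm,e=pose(name,obs);K=c['camera_matrix']
    uv=np.asarray(uv,float).reshape(-1,1,2)
    s=cv2.undistortPoints(uv,K,np.array([c['k1'],0,0,0,0.])).reshape(-1,2)
    return e,np.c_[s,np.ones(len(s))]@Rm.T
def plane(name,uv,z,obs=None):
    e,d=rays(name,uv,obs);return e+d*((z-e[2])/d[:,2])[:,None]
def cloud(name,depth,obs=None):
    h,w=depth.shape;uv=np.stack(np.meshgrid(np.arange(w),np.arange(h)),-1).reshape(-1,2)
    e,d=rays(name,uv,obs);return (e+d*depth.reshape(-1,1)).reshape(h,w,3)
def grab(name,save=None):
    o=get_obs();p,d=imaging.camera(name)
    if save:cv2.imwrite(save,p)
    return o,p,d
E
python3 - <<'E'
from h import *
o,p,d=grab('top');P=cloud('top',d)
hsv=cv2.cvtColor(p,cv2.COLOR_BGR2HSV)
print('table z',np.median(P[270:280,300:400,2]), 'wood hsv',hsv[195,310],hsv[225,240])
m=cv2.inRange(hsv,(3,90,40),(18,255,200));m[:165]=0;m[240:]=0
for n,x0,x1 in(('old',105,255),('new',285,430)):
    q=np.zeros_like(m);q[:,x0:x1]=m[:,x0:x1]
    q=cv2.morphologyEx(q,cv2.MORPH_OPEN,np.ones((3,3)))
    v,u=np.nonzero(q);W=plane('top',np.c_[u,v],.022)
    r=cv2.minAreaRect(W[:,:2].astype(np.float32));print(n,r,cv2.boxPoints(r).round(4).tolist())
    Z=P[q>0][:,2];print(' z pct',np.percentile(Z,[5,50,95]))
# tall things over old rack
sub=P[160:240,100:260].reshape(-1,3);s=sub[(sub[:,2]>.04)]
for y0,y1 in zip((.1,.15,.2,.25,.3,.35,.4),(.15,.2,.25,.3,.35,.4,.45)):
    a=s[(s[:,1]>y0)&(s[:,1]<y1)]
    if len(a):print(y0,len(a),a.mean(0).round(3),a[:,2].max().round(3))
big=cv2.resize(p[165:275,100:290],None,fx=4,fy=4,interpolation=cv2.INTER_CUBIC);cv2.imwrite('pics/oldcrop.png',big)
E
```

```text
table z 0.0001744253695993292 wood hsv [ 12 156 100] [ 11 144 101]
old ((0.45399773120880127, 0.21838000416755676), (0.31811630725860596, 0.07724441587924957), 75.77613830566406) [[0.3774999976158142, 0.07370000332593918], [0.45239999890327454, 0.05469999834895134], [0.5304999947547913, 0.36309999227523804], [0.45559999346733093, 0.382099986076355]]
 z pct [0.00866796 0.01420422 0.09558288]
new ((0.4840129613876343, -0.22661994397640228), (0.32417863607406616, 0.0786423310637474), 84.21176147460938) [[0.4284999966621399, -0.383899986743927], [0.5067999958992004, -0.3917999863624573], [0.5394999980926514, -0.06930000334978104], [0.4611999988555908, -0.061400000005960464]]
 z pct [0.00743758 0.0111084  0.02323264]
0.1 68 [0.424 0.107 0.066] 0.089
0.15 242 [0.441 0.176 0.12 ] 0.182
0.2 226 [0.464 0.239 0.089] 0.18
0.25 232 [0.461 0.259 0.112] 0.159
0.3 229 [0.486 0.338 0.079] 0.104
0.35 69 [0.484 0.354 0.094] 0.104
```

View pics/oldcrop.png

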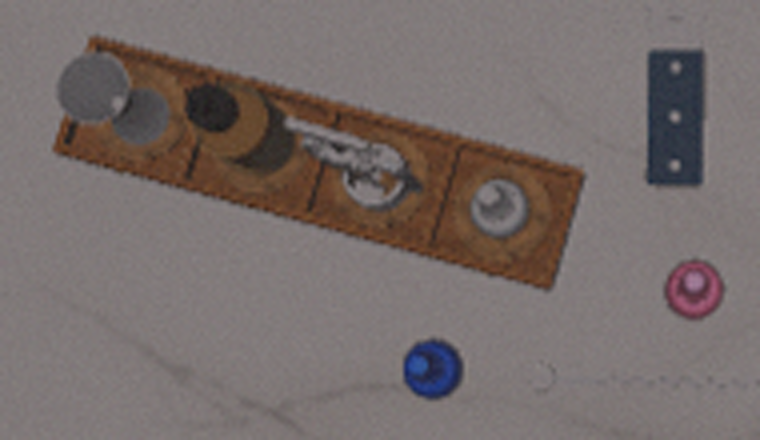

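The crop confirms that the steel stopper at (498,207) in the crop is the one on a cork mat in the rack. The blue one at (433,369) and the pink one at (694,289) stand on the bare table. I move over the stopper, with the jaws closing across the rack (tool yaw about 76°).

Request:
apply_moves(targets=[[[0.33,0.88,0.03,3.2,1],[0.33,0.88,0.03,3.2,1],[0.33,0.88,0.03,3.2,1],[0.33,0.88,0.03,3.2,1],[0.33,0.88,0.03,3.2,1],[0.33,0.88,0.03,3.2,1],[0.33,0.88,0.03,3.2,1],[0.33,0.88,0.03,3.2,1]]])

```text
clock: 0.82
eef_pos: [0.3125, -0.1718, 0.2579]
tool_rot: [0.906, 0.424, 0.0, 0.0]
ft_force: [1.2, 0.1, 0.0]
grip_width: 0.0852
grasp_force: 0.0
```

Request:
apply_moves(targets=[[[0.33,0.88,0,3.2,1],[0.33,0.88,0,3.2,1],[0.33,0.88,0,3.2,1],[0.33,0.88,0,3.2,1],[0.33,0.88,0,3.2,1],[0.33,0.88,0,3.2,1],[0.33,0.88,0,3.2,1],[0.33,0.88,0,3.2,1]]])

```text
clock: 1.48
eef_pos: [0.4182, 0.11, 0.2578]
tool_rot: [0.789, 0.615, -0.0, 0.0]
ft_force: [1.5, -0.4, -0.1]
grip_width: 0.0854
grasp_force: 0.0
```

```bash
python3 - <<'E'
from h import *
o,p,d=grab('wrist','pics/w1.png')
print(o['clock'],o['eef_pos'],R.from_quat(o['tool_rot']).as_euler('ZYX',degrees=True),o['joint_pos'].round(2))
print(imaging.get_calibration('wrist'))
P=cloud('wrist',d,o)
print(np.nanmin(d[d>0]),d.max())
np.savez('w1.npz',P=P,p=p)
E
```

```text
1.4833 [0.41819341 0.11002723 0.2577959 ] [ 7.58458560e+01  1.26415253e-02 -1.79999961e+02] [ 0.26  0.1  -0.14  1.33 -0.    2.08]
{'camera_matrix': array([[317.20755924,   0.        , 276.56183495],
       [  0.        , 317.20755924, 210.46626449],
       [  0.        ,   0.        ,   1.        ]]), 'k1': -0.020779628922645593, 'hand_eye': array([[-6.29682105e-04, -9.59764287e-01, -2.80806191e-01,
         7.12827638e-02],
       [ 9.99999461e-01, -3.72435524e-04, -9.69463843e-04,
         7.50859283e-04],
       [ 8.25874573e-04, -2.80806650e-01,  9.59764004e-01,
        -1.26136852e-01],
       [ 0.00000000e+00,  0.00000000e+00,  0.00000000e+00,
         1.00000000e+00]])}
0.054468192 1.5357803
```

View pics/w1.png

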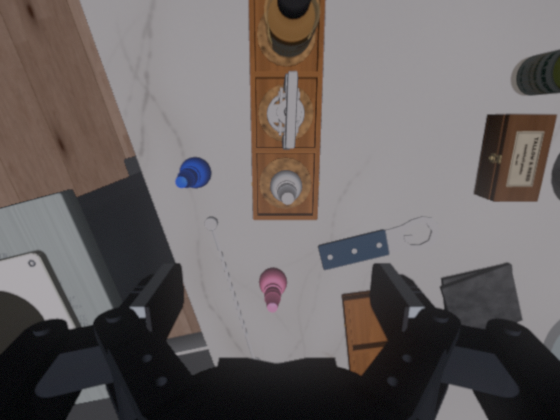

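Wrist view: the stopper in the rack has its tip at about (289,198), the corkscrew handle runs (292,72)–(290,148), and the bitters cap is at (295,3). The rack end lies along row 220, columns 253–319.

```bash
python3 - <<'E'
from h import *
f=np.load('w1.npz');P,p=f['P'],f['p'];o=get_obs()
hsv=cv2.cvtColor(p,cv2.COLOR_BGR2HSV)
m=cv2.inRange(hsv,(3,90,30),(18,255,220));m[:,:235]=0;m[:,335:]=0;m[225:]=0
m=cv2.morphologyEx(m,cv2.MORPH_OPEN,np.ones((3,3)))
v,u=np.nonzero(m[140:]);W=plane('wrist',np.c_[u,v+140],.022,o)
r=cv2.minAreaRect(W[:,:2].astype(np.float32));print('rack end',cv2.boxPoints(r).round(4).tolist(),r[1:])
def s(n,box,lo,hi):
    a=P[box[0]:box[1],box[2]:box[3]].reshape(-1,3);a=a[(a[:,2]>lo)&(a[:,2]<hi)]
    r=cv2.minAreaRect(a[:,:2].astype(np.float32));print(n,len(a),np.median(a,0).round(4),a.max(0).round(4),'rect',np.round(r[0],4),np.round(r[1],4),round(r[2],1))
s('stop tip',(160,215,265,310),.075,.1)
s('stop ball',(160,215,265,310),.02,.06)
s('cork handle',(60,160,265,315),.155,.2)
s('cork wings',(60,160,260,315),.03,.11)
s('bitters',(0,60,255,330),.12,.2)
f=cloud('top',grab('top')[2])
a=f[165:250,100:260].reshape(-1,3)
for n,c,z in(('jig',(.4845,.3385),.08),('bit',(.4648,.261),.14),('cork',(.4452,.1834),.16),('stop',(.4255,.1059),.07)):
    b=a[(np.hypot(*(a[:,:2]-c).T)<.035)&(a[:,2]>z)&(a[:,2]<.2)]
    if len(b):
        r=cv2.minAreaRect(b[:,:2].astype(np.float32));print('top',n,len(b),np.median(b,0).round(4),np.round(r[0],4),np.round(r[1],4),round(r[2],1))
E
```

```text
rack end [[0.38359999656677246, 0.08089999854564667], [0.45809999108314514, 0.06260000169277191], [0.4797999858856201, 0.15129999816417694], [0.40540000796318054, 0.1695999950170517]] ((0.0913185253739357, 0.07664260268211365), 76.24209594726562)
stop tip 191 [0.4279 0.106  0.0854] [0.4351 0.1114 0.088 ] rect [0.4279 0.1045] [0.0135 0.0139] 76.7
stop ball 514 [0.4292 0.1129 0.0398] [0.4461 0.1221 0.0599] rect [0.4281 0.1064] [0.0318 0.0361] 82.4
cork handle 808 [0.446  0.182  0.1782] [0.4548 0.2041 0.1806] rect [0.4458 0.1814] [0.0458 0.0072] 74.2
cork wings 407 [0.4361 0.1828 0.0392] [0.4656 0.2116 0.1095] rect [0.4448 0.1803] [0.0522 0.0385] 41.9
bitters 451 [0.466  0.2491 0.132 ] [0.479  0.2583 0.1371] rect [0.4663 0.2501] [0.009  0.0239] 70.5
top stop 39 [0.4252 0.1044 0.0836] [0.4261 0.1047] [0.0133 0.015 ] 47.3
```

The wrist camera sits on the rack's +y side (tool +x), so I start with the jigger and work towards the right. That keeps the camera over free space both when picking and when placing.

Request:
apply_moves(targets=[[[0.2,0.72,0,0,1],[0.2,0.72,0,0,1],[0.2,0.72,0,0,1],[0.2,0.72,0,0,1],[0.2,0.72,0,0,1],[0.2,0.72,0,0,1],[0.2,0.72,0,0,1],[0.2,0.65,0,0,1]]])

```text
clock: 2.25
eef_pos: [0.4823, 0.3364, 0.2575]
tool_rot: [0.79, 0.613, -0.001, 0.0]
ft_force: [0.1, -0.3, 0.8]
grip_width: 0.0852
grasp_force: 0.0
```

```bash
python3 - <<'E'
from h import *
o,p,d=grab('wrist');print(o['eef_pos'])
P=cloud('wrist',d,o);np.savez('w2.npz',P=P,p=p)
cv2.imwrite('pics/w2.png',p[100:420])
def s(n,lo,hi,y0,y1):
    k=(P[...,2]>lo)&(P[...,2]<hi)&(P[...,1]>y0)&(P[...,1]<y1)&(abs(P[...,0]-.47)<.07)&(np.arange(420)[:,None]<300)
    a=P[k];v,u=np.nonzero(k)
    if len(a)<5: print(n,len(a));return
    c,rad=cv2.minEnclosingCircle(a[:,:2].astype(np.float32))
    print(n,len(a),np.median(a,0).round(4),a[:,2].max().round(3),'circ',np.round(c,4),round(rad,4),'px',u.min(),u.max(),v.min(),v.max())
s('jig rim',.092,.108,.29,.4)
s('bit cap',.145,.165,.21,.3)
s('cork',.17,.19,.13,.23)
E
```

```text
[0.48229706 0.33635315 0.25746269]
jig rim 702 [0.482  0.3292 0.0988] 0.103 circ [0.4837 0.3355] 0.022 px 254 301 176 221
bit cap 64 [0.4702 0.2641 0.1485] 0.153 circ [0.4695 0.261 ] 0.0056 px 277 290 294 299
cork 0
```

View pics/w2.png

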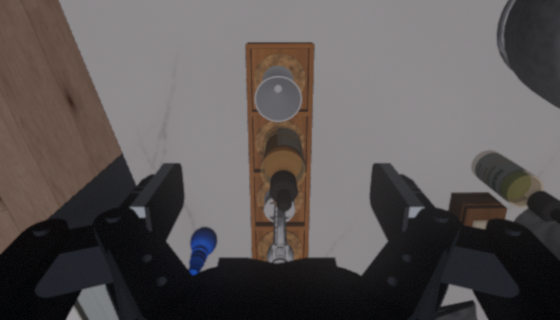

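Jigger rim: centre (278,198) in the full frame, world (0.484, 0.3355), radius 22 mm, as expected. I descend and grip near the rim.

Request:
apply_moves(targets=[[[0.03,-0.02,-0.7,0,1],[0,0,-0.9,0,1],[0,0,-0.9,0,1],[0,0,-0.9,0,0.6],[0,0,-0.6,0,0.4],[0,0,-0.2,0,0.3],[0,0,0,0,-1],[0,0,0,0,-1]]])

```text
clock: 2.97
eef_pos: [0.4838, 0.3345, 0.0906]
tool_rot: [0.79, 0.613, 0.0, 0.0]
ft_force: [-0.1, -0.0, -0.1]
grip_width: 0.0386
grasp_force: 60.1
```

Request:
apply_moves(targets=[[[0,0,0,0,-1],[0,0,0,0,-1],[0,0,0,0,-1],[0,0,0,0,-1]]])

```text
clock: 3.3
eef_pos: [0.4841, 0.3354, 0.0913]
tool_rot: [0.79, 0.613, 0.001, 0.0]
ft_force: [0.6, 0.4, -0.2]
grip_width: 0.0386
grasp_force: 60.1
```

Request:
apply_moves(targets=[[[0,0,0.3,0,-1],[0,0,0.6,0,-1],[0,0,0.8,0,-1],[0,0,0.9,0,-1],[0,0,0.9,0,-1],[0,0,0.8,0,-1],[0,0,0.6,0,-1],[0,0,0.3,0,-1]]])

```text
clock: 3.97
eef_pos: [0.4844, 0.3356, 0.3032]
tool_rot: [0.79, 0.613, 0.004, 0.0]
ft_force: [0.2, -0.3, -0.1]
grip_width: 0.0384
grasp_force: 60.3
```

Request:
apply_moves(targets=[[[0,-0.3,0,0,-1],[0,-0.5,0,0,-1],[0,-0.7,0,0,-1],[0,-0.8,0,1.2,-1],[0,-0.9,0,1.2,-1],[0,-0.9,0,1.2,-1],[0,-0.9,0,1.2,-1],[0,-0.9,0,1.2,-1]]])

```text
clock: 4.63
eef_pos: [0.482, 0.0964, 0.2967]
tool_rot: [0.756, 0.654, -0.001, -0.0]
ft_force: [0.2, 0.3, -1.3]
grip_width: 0.0386
grasp_force: 60.2
```

Request:
apply_moves(targets=[[[0,-0.9,0,1.2,-1],[0,-0.9,0,1.2,-1],[0,-0.9,0,0,-1],[0,-0.9,0,0,-1],[0,-0.8,0,0,-1],[0,-0.6,0,0,-1],[0,-0.4,0,0,-1],[0,-0.2,0,0,-1]]])

```text
clock: 5.3
eef_pos: [0.4819, -0.1277, 0.2967]
tool_rot: [0.744, 0.668, -0.001, -0.001]
ft_force: [0.3, 0.3, -0.7]
grip_width: 0.0382
grasp_force: 60.2
```

```bash
python3 - <<'E'
from h import *
o,p,d=grab('wrist');print(o['eef_pos'],R.from_quat(o['tool_rot']).as_euler('ZYX',degrees=True)[0],o['grip_width'])
P=cloud('wrist',d,o);np.savez('w3.npz',P=P,p=p,pos=o['eef_pos'],q=o['tool_rot'])
cv2.imwrite('pics/w3.png',p)
E
```

```text
[ 0.48190083 -0.12767902  0.29665725] 83.85729390514493 0.03820595095280561
```

View pics/w3.png

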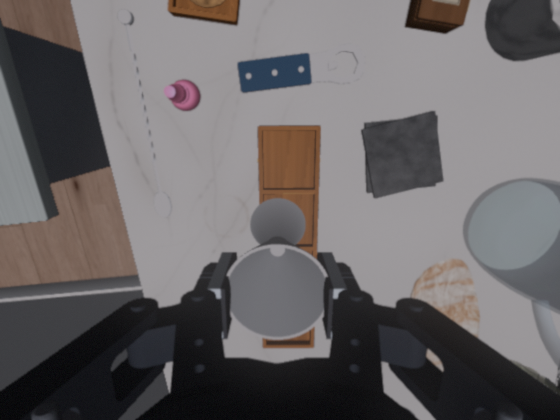

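The jigger is held well, its foot at about (278,220), and the new rack's left end is at row 125, columns 259–321. I fit the rack from here.

```bash
python3 - <<'E'
from h import *
f=np.load('w3.npz');P,p=f['P'],f['p'];o={'eef_pos':f['pos'],'tool_rot':f['q']}
hsv=cv2.cvtColor(p,cv2.COLOR_BGR2HSV)
m=cv2.inRange(hsv,(3,80,20),(20,255,230));m[:,:248]=0;m[:,330:]=0;m[:110]=0;m[235:]=0
n,l,st,_=cv2.connectedComponentsWithStats(m);print(st[1:][st[1:,4]>200])
m=(l==1+np.argmax(st[1:,4])).astype(np.uint8)
rows=range(130,195,4);L=[];Rr=[]
for v in rows:
    u=np.nonzero(m[v])[0];L.append((u.min()-.5,v));Rr.append((u.max()+.5,v))
cols=range(264,316,4);T=[(u,np.nonzero(m[:,u])[0].min()-.5) for u in cols]
fit=[]
for n,q in(('L',L),('R',Rr),('T',T)):
    W=plane('wrist',q,.022,o)[:,:2].astype(np.float32)
    vx,vy,x,y=cv2.fitLine(W,cv2.DIST_HUBER,0,.01,.01).ravel();fit.append((vx,vy,x,y));print(n,np.degrees(np.arctan2(vy,vx)).round(2),W[0],W[-1])
def X(a,b):
    s=np.linalg.solve(np.array([[a[0],-b[0]],[a[1],-b[1]]]),np.array([b[2]-a[2],b[3]-a[3]]));return np.array([a[2]+s[0]*a[0],a[3]+s[0]*a[1]])
A,B=X(fit[0],fit[2]),X(fit[1],fit[2]);print('corners',A,B,'width',np.linalg.norm(A-B))
d=np.array(fit[0][:2])+np.array(fit[1][:2])*np.sign(np.dot(fit[0][:2],fit[1][:2]));d/=np.linalg.norm(d);d*=np.sign(d[1])
c=(A+B)/2-d*.163;print('yaw',np.degrees(np.arctan2(-d[0],d[1])),'centre',c)
for k in(.12,.04,-.04,-.12):print(k,(c+d*k).round(4))
E
```

```text
[[ 258  126   62  109 4986]]
L 84.2 [ 0.46450764 -0.0687495 ] [ 0.45708272 -0.14906369]
R 84.35 [ 0.54014605 -0.07689982] [ 0.5318724  -0.15709946]
T -6.15 [ 0.47307265 -0.06429809] [ 0.5314094  -0.07058629]
corners [ 0.46501338 -0.06343598] [ 0.54095197 -0.07162458] width 0.07637881
yaw -5.726738 centre [ 0.48671788 -0.22971676]
0.12 [ 0.4987 -0.1103]
0.04 [ 0.4907 -0.1899]
-0.04 [ 0.4827 -0.2695]
-0.12 [ 0.4747 -0.3491]
```

Request:
apply_moves(targets=[[[-0.05,-0.4,0,0,-1],[-0.05,-0.7,0,0,-1],[-0.05,-0.9,0,0,-1],[-0.05,-0.9,0,0,-1],[0,-0.9,0,0,-1],[0,-0.8,0,0,-1],[0,-0.5,0,0,-1],[0,-0.2,0,0,-1]]])

```text
clock: 6.02
eef_pos: [0.4749, -0.339, 0.2966]
tool_rot: [0.744, 0.669, -0.0, -0.001]
ft_force: [0.1, -0.1, -1.1]
grip_width: 0.0379
grasp_force: 60.2
```

Request:
apply_moves(targets=[[[0,0,0,0,-1],[0,0,0,0,-1],[0,0,0,0,-1]]])

```text
clock: 6.27
eef_pos: [0.4755, -0.3355, 0.2978]
tool_rot: [0.742, 0.67, 0.0, -0.001]
ft_force: [0.4, -0.7, 0.2]
grip_width: 0.0385
grasp_force: 60.2
```

Request:
apply_moves(targets=[[[-0.03,-0.3,-0.3,0,-1],[0,0,-0.7,0,-1],[0,0,-0.8,0,-1],[0,0,-0.9,0,-1],[0,0,-0.9,0,-1],[0,0,-0.7,0,-1],[0,0,-0.4,0,-1],[0,0,-0.2,0,-1]]])

```text
clock: 6.93
eef_pos: [0.4721, -0.3471, 0.0979]
tool_rot: [0.742, 0.67, -0.001, -0.003]
ft_force: [-0.0, -0.2, -0.2]
grip_width: 0.0384
grasp_force: 60.3
```

Request:
apply_moves(targets=[[[0,0,0,0,-1],[0,0,0,0,-1]]])

```text
clock: 7.1
eef_pos: [0.4745, -0.3491, 0.1022]
tool_rot: [0.743, 0.67, -0.0, 0.0]
ft_force: [1.0, -0.8, -0.2]
grip_width: 0.0387
grasp_force: 60.3
```

```bash
python3 - <<'E'
from h import *
for i in range(3):
    o,p,d=grab('wrist');print(o['clock'],o['eef_pos'],R.from_quat(o['tool_rot']).as_euler('ZYX',degrees=True)[0],o['ft_force'].round(1))
cv2.imwrite('pics/w4.png',p)
E
```

```text
7.1 [ 0.47447883 -0.34905041  0.10221289] 84.09329429635504 [ 1.  -0.8 -0.2]
7.15 [ 0.47506992 -0.3495954   0.10320202] 84.08050422985374 [ 0.6 -0.1 -0.9]
7.2 [ 0.47536215 -0.34985619  0.10372721] 84.07487758990389 [-0.2  0.3  0.6]
```

View pics/w4.png

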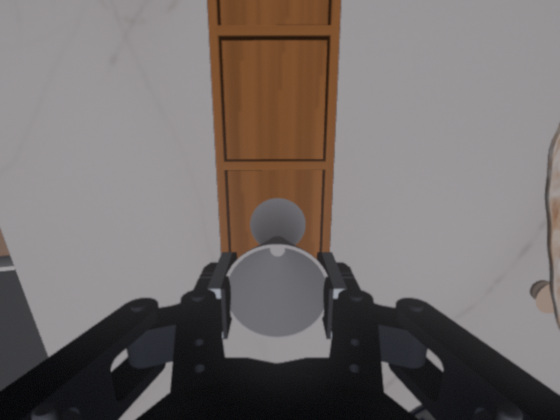

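The jigger's foot (277,222) lies on the rack's midline, whose edges are about columns 222 and 330. The divider between the last two compartments is at row 165. I check the divider's position, since it fixes y.

```bash
python3 - <<'E'
from h import *
o=get_obs()
W=plane('wrist',[(275,164.5),(275,30.5),(222,200),(329.5,200)],.022,o);print(W.round(4),o['eef_pos'])
d=np.array([.0998,.995]);print('from div1: -120 centre',(W[0,:2]-d*.04).round(4),'from div2',(W[1,:2]-d*.12).round(4))
E
```

```text
[[ 0.4795 -0.3085  0.022 ]
 [ 0.4878 -0.2299  0.022 ]
 [ 0.4413 -0.3287  0.022 ]
 [ 0.5136 -0.3363  0.022 ]] [ 0.47536584 -0.34993238  0.10384836]
from div1: -120 centre [ 0.4755 -0.3483] from div2 [ 0.4758 -0.3493]
```

Request:
apply_moves(targets=[[[0,0.02,-0.15,0,-1],[0,0,-0.12,0,-1],[0,0,-0.05,0,-1],[0,0,0,0,-1],[0,0,0,0,-1],[0,0,0,0,-1]]])

```text
clock: 7.75
eef_pos: [0.4742, -0.3484, 0.0891]
tool_rot: [0.743, 0.669, 0.0, -0.0]
ft_force: [-0.3, -0.4, -0.4]
grip_width: 0.0384
grasp_force: 60.3
```

Request:
apply_moves(targets=[[[0,0,-0.05,0,-1],[0,0,0,0,-1],[0,0,0,0,-1]]])

```text
clock: 8.0
eef_pos: [0.4741, -0.3483, 0.087]
tool_rot: [0.743, 0.669, -0.0, -0.0]
ft_force: [0.4, 0.6, -0.5]
grip_width: 0.0382
grasp_force: 60.3
```

Request:
apply_moves(targets=[[[0,0,-0.05,0,-1],[0,0,0,0,-1],[0,0,0,0,-1]]])

```text
clock: 8.25
eef_pos: [0.4745, -0.3486, 0.0855]
tool_rot: [0.743, 0.669, 0.0, 0.0]
ft_force: [-0.2, 0.0, 2.3]
grip_width: 0.0388
grasp_force: 60.4
```

On the floor now. I release and rise.

Request:
apply_moves(targets=[[[0,0,0,0,0.2],[0,0,0,0,0.5],[0,0,0,0,0.8],[0,0,0,0,0.8],[0,0,0.4,0,0.8],[0,0,0.9,0,0.8],[0,0,1,0,0.8],[0,0,1,0,1]]])

```text
clock: 8.92
eef_pos: [0.4734, -0.3478, 0.2176]
tool_rot: [0.743, 0.669, -0.0, -0.001]
ft_force: [1.1, -1.2, -0.4]
grip_width: 0.085
grasp_force: 0.0
```

Request:
apply_moves(targets=[[[0,0.3,1,-1,1],[0,0.6,1,-1.2,1],[0,0.9,0.2,-1.2,1],[0,1,0,-1.2,1],[0,1,0,-1.2,1],[0,1,0,-1.2,1],[0,1,0,-1.2,1],[0,1,0,0,1]]])

```text
clock: 9.58
eef_pos: [0.4737, -0.0772, 0.3008]
tool_rot: [0.789, 0.614, 0.0, 0.0]
ft_force: [0.4, -0.3, 0.5]
grip_width: 0.0856
grasp_force: 0.0
```

Request:
apply_moves(targets=[[[0,1,0,0,1],[0,1,0,0,1],[0,1,0,0,1],[0,1,0,0,1],[0,1,0,0,1],[0,1,0,0,1],[0,1,0,0,1],[-0.1,0.8,0,0,1]]])

```text
clock: 10.25
eef_pos: [0.47, 0.2359, 0.3005]
tool_rot: [0.788, 0.615, 0.0, -0.0]
ft_force: [0.5, 0.1, -0.1]
grip_width: 0.0852
grasp_force: 0.0
```

```bash
cat > look.py <<'E'
from h import *
import sys
o,p,d=grab('wrist');print(o['clock'],o['eef_pos'],R.from_quat(o['tool_rot']).as_euler('ZYX',degrees=True)[0].round(2))
P=cloud('wrist',d,o);np.savez('last.npz',P=P,p=p,pos=o['eef_pos'],q=o['tool_rot'])
def s(n,lo,hi,c,rad=.04):
    k=(P[...,2]>lo)&(P[...,2]<hi)&(np.hypot(P[...,0]-c[0],P[...,1]-c[1])<rad)&(np.arange(420)[:,None]<340)
    a=P[k]
    if len(a)<8: print(n,len(a));return
    v,u=np.nonzero(k);cc,r=cv2.minEnclosingCircle(a[:,:2].astype(np.float32));q=cv2.minAreaRect(a[:,:2].astype(np.float32))
    print(n,len(a),'z',a[:,2].max().round(3),'circ',np.round(cc,4),round(r,4),'rect',np.round(q[0],4),np.round(q[1],4),round(q[2],1),'px',u.min(),u.max(),v.min(),v.max())
s('bit cap',.145,.17,(.465,.26));s('cork',.168,.19,(.445,.182));s('stop',.078,.095,(.427,.105),.02)
E
python3 look.py; python3 - <<'E'
from h import *
p=grab('top')[1];cv2.imwrite('pics/top1.png',cv2.resize(p[160:250,100:440],None,fx=2.3,fy=2.3,interpolation=cv2.INTER_CUBIC))
E
```

```text
10.25 [0.47001489 0.23589735 0.30054441] 75.93
bit cap 175 z 0.157 circ [0.4692 0.258 ] 0.0064 rect [0.469  0.2589] [0.0125 0.0114] 75.7 px 262 275 169 183
cork 377 z 0.18 circ [0.4464 0.1815] 0.0237 rect [0.4461 0.1816] [0.047  0.0061] 75.1 px 261 268 246 296
stop 91 z 0.088 circ [0.4278 0.1037] 0.0062 rect [0.4282 0.104 ] [0.0131 0.0107] 40.9 px 264 274 289 301
```

View pics/top1.png

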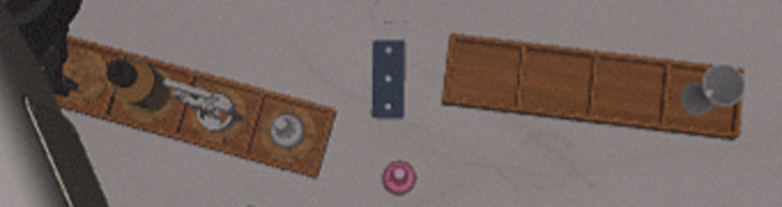

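The jigger stands in the rightmost compartment of the new rack, foot at (697,98). Next the bitters bottle, whose cap axis is at (0.469, 0.2585).

Request:
apply_moves(targets=[[[0,0.25,-0.5,0,1],[0,0.25,-0.8,0,1],[0,0,-0.8,0,1],[0,0,-0.6,0,1],[0,0,-0.3,0,1],[0,0,0,0,1],[0,0,0,0,1]]])

```text
clock: 10.93
eef_pos: [0.4699, 0.2521, 0.1804]
tool_rot: [0.789, 0.614, -0.001, -0.0]
ft_force: [0.1, -0.2, 0.5]
grip_width: 0.0852
grasp_force: 0.0
```

```bash
python3 look.py; python3 - <<'E'
from h import *
print(get_obs()['eef_pos'])
f=np.load('last.npz');P=f['P'];k=(P[...,2]>.105)&(P[...,2]<.15)&(np.hypot(P[...,0]-.468,P[...,1]-.258)<.03);k[340:]=0
a=P[k]
for lo in(.10,.11,.12,.13,.14,.15):
    b=P[(P[...,2]>lo)&(P[...,2]<lo+.01)&(np.hypot(P[...,0]-.468,P[...,1]-.258)<.03)]
    if len(b)>5:print(lo,len(b),b.min(0).round(4),b.max(0).round(4))
E
```

```text
10.9333 [0.46991423 0.25209208 0.1803937 ] 75.8
bit cap 505 z 0.157 circ [0.469  0.2582] 0.0066 rect [0.4691 0.2588] [0.0128 0.0127] 4.3 px 259 283 232 257
cork 0
stop 0
[0.47069955 0.25265855 0.18156648]
0.1 397 [0.4538 0.2488 0.1   ] [0.4842 0.2743 0.106 ]
0.11 98 [0.4595 0.2572 0.1124] [0.4816 0.2713 0.12  ]
0.12 166 [0.4573 0.2488 0.1201] [0.4817 0.2714 0.13  ]
0.13 897 [0.4564 0.2468 0.1301] [0.4817 0.2715 0.14  ]
0.14 124 [0.4626 0.2555 0.1401] [0.4754 0.2652 0.15  ]
0.15 437 [0.4629 0.2524 0.15  ] [0.4755 0.2653 0.1573]
```

Request:
apply_moves(targets=[[[-0.04,0.16,-0.4,0,1],[0,0,-0.6,0,1],[0,0,-0.4,0,0.6],[0,0,-0.2,0,0.3],[0,0,0,0,0],[0,0,0,0,-1],[0,0,0,0,-1],[0,0,0,0,-1]]])

```text
clock: 11.65
eef_pos: [0.4697, 0.26, 0.1186]
tool_rot: [0.789, 0.615, 0.002, 0.0]
ft_force: [-1.6, -0.3, 3.0]
grip_width: 0.0237
grasp_force: 58.6
```

Request:
apply_moves(targets=[[[0,0,0,0,-1],[0,0,0,0,-1],[0,0,0,0,-1]]])

```text
clock: 11.9
eef_pos: [0.4696, 0.2601, 0.1186]
tool_rot: [0.789, 0.615, 0.002, 0.0]
ft_force: [-0.2, -0.2, 6.3]
grip_width: 0.0233
grasp_force: 58.9
```

Request:
apply_moves(targets=[[[0,0,0.3,0,-1],[0,0,0.5,0,-1],[0,0,0.7,0,-1],[0,0,0.8,0,-1],[0,0,0.9,0,-1],[0,0,0.8,0,-1],[0,0,0.6,0,-1],[0,0,0.3,0,-1]]])

```text
clock: 12.57
eef_pos: [0.4695, 0.2599, 0.3169]
tool_rot: [0.789, 0.615, 0.003, 0.001]
ft_force: [1.2, 0.5, -1.9]
grip_width: 0.0237
grasp_force: 59.1
```

Request:
apply_moves(targets=[[[0.05,-0.3,0,0,-1],[0.05,-0.5,0,0,-1],[0.05,-0.7,0,1.2,-1],[0.05,-0.8,0,1.2,-1],[0.05,-0.8,0,1.2,-1],[0.05,-0.8,0,1.2,-1],[0.05,-0.8,0,1.2,-1],[0,-0.8,0,1.2,-1]]])

```text
clock: 13.23
eef_pos: [0.4817, 0.0372, 0.3112]
tool_rot: [0.748, 0.663, -0.001, -0.0]
ft_force: [0.6, 0.5, -2.7]
grip_width: 0.0236
grasp_force: 59.1
```

Request:
apply_moves(targets=[[[0,-0.8,0,1.2,-1],[0,-0.8,0,0,-1],[0,-0.8,0,0,-1],[0,-0.8,0,0,-1],[0,-0.8,0,0,-1],[0,-0.8,0,0,-1],[0,-0.7,0,0,-1],[0,-0.5,0,0,-1]]])

```text
clock: 13.9
eef_pos: [0.481, -0.2035, 0.311]
tool_rot: [0.743, 0.67, -0.001, -0.001]
ft_force: [1.1, 0.6, -2.6]
grip_width: 0.0235
grasp_force: 59.1
```

Request:
apply_moves(targets=[[[0,-0.3,0,0,-1],[0,-0.2,0,0,-1],[0,-0.1,0,0,-1],[0,0,0,0,-1],[0,0,0,0,-1],[0,0,0,0,-1]]])

```text
clock: 14.4
eef_pos: [0.4827, -0.2235, 0.3128]
tool_rot: [0.741, 0.671, 0.0, -0.0]
ft_force: [0.8, 0.4, -2.9]
grip_width: 0.0234
grasp_force: 59.1
```

Request:
apply_moves(targets=[[[0.02,-0.3,-0.2,0,-1],[0,-0.5,-0.5,0,-1],[0,-0.34,-0.7,0,-1],[0,0,-0.8,0,-1],[0,0,-0.9,0,-1],[0,0,-0.8,0,-1],[0,0,-0.5,0,-1],[0,0,-0.2,0,-1]]])

```text
clock: 15.07
eef_pos: [0.4809, -0.2687, 0.1243]
tool_rot: [0.741, 0.671, -0.001, -0.004]
ft_force: [-1.1, 0.6, -1.9]
grip_width: 0.0238
grasp_force: 59.2
```

Request:
apply_moves(targets=[[[0,0,0,0,-1],[0,0,0,0,-1],[0,0,0,0,-1]]])

```text
clock: 15.32
eef_pos: [0.4848, -0.2708, 0.1307]
tool_rot: [0.742, 0.671, 0.001, 0.002]
ft_force: [0.2, -0.6, -2.1]
grip_width: 0.0235
grasp_force: 59.2
```

```bash
python3 - <<'E'
from h import *
o,p,d=grab('wrist','pics/w5.png');print(o['eef_pos'],R.from_quat(o['tool_rot']).as_euler('ZYX',degrees=True))
E
```

```text
[ 0.48480521 -0.27084339  0.13066183] [8.42732973e+01 9.07501703e-02 1.79800511e+02]
```

View pics/w5.png

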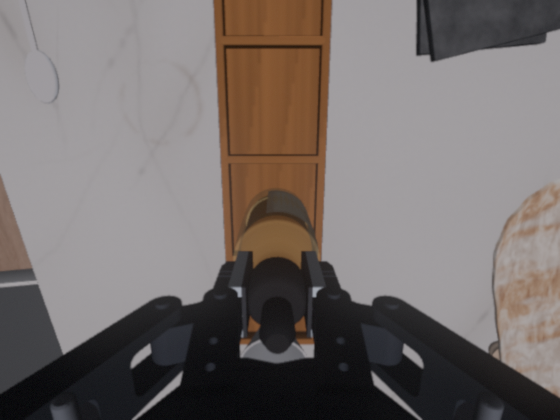

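The bottle is held upright over the second compartment from the right: its foot, around (277,225), is midway between the rack edges and below the divider at row 159. The jigger's rim shows at (273,355). I lower the bottle.

Request:
apply_moves(targets=[[[-0.02,0.04,-0.15,0,-1],[0,0,-0.1,0,-1],[0,0,-0.07,0,-1],[0,0,0,0,-1],[0,0,0,0,-1],[0,0,0,0,-1]]])

```text
clock: 15.87
eef_pos: [0.4825, -0.2685, 0.1159]
tool_rot: [0.742, 0.671, -0.0, -0.0]
ft_force: [-0.4, 0.1, -2.0]
grip_width: 0.0235
grasp_force: 59.2
```

Request:
apply_moves(targets=[[[0,0,-0.05,0,-1],[0,0,0,0,-1],[0,0,0,0,-1]]])

```text
clock: 16.12
eef_pos: [0.4828, -0.2688, 0.1157]
tool_rot: [0.742, 0.671, 0.0, 0.001]
ft_force: [-2.0, 1.1, 6.9]
grip_width: 0.0233
grasp_force: 60.5
```

Request:
apply_moves(targets=[[[0,0,0,0,-0.2],[0,0,0,0,0.3],[0,0,0,0,0.8],[0,0,0,0,0.8],[0,0,0.4,0,0.8],[0,0,0.9,0,0.8],[0,0,1,0,0.8],[0,0,1,0,1]]])

```text
clock: 16.78
eef_pos: [0.4819, -0.2681, 0.2465]
tool_rot: [0.742, 0.671, -0.0, -0.001]
ft_force: [0.6, -0.7, 0.0]
grip_width: 0.0852
grasp_force: 0.0
```

Request:
apply_moves(targets=[[[-0.08,0.3,1,-1.2,1],[-0.08,0.6,0.5,-1.2,1],[-0.08,0.9,0,-1.2,1],[-0.08,1,0,-1.2,1],[-0.08,1,0,-1.2,1],[-0.08,1,0,-1.2,1],[-0.08,1,0,-1.2,1],[-0.08,1,0,-1,1]]])

```text
clock: 17.45
eef_pos: [0.4565, 0.0051, 0.3058]
tool_rot: [0.795, 0.607, 0.0, 0.0]
ft_force: [0.7, 0.9, -0.3]
grip_width: 0.0858
grasp_force: 0.0
```

Request:
apply_moves(targets=[[[-0.08,0.8,0,0,1],[-0.08,0.7,0,0,1],[-0.08,0.5,0,0,1],[-0.05,0.4,0,0,1],[0,0.2,0,0,1],[0,0,0,0,1],[0,0,0,0,1],[0,0,0,0,1]]])

```text
clock: 18.12
eef_pos: [0.4455, 0.1066, 0.3056]
tool_rot: [0.794, 0.607, -0.0, 0.0]
ft_force: [-0.0, 0.2, 0.2]
grip_width: 0.0854
grasp_force: 0.0
```

```bash
python3 look.py; python3 - <<'E'
from h import *
f=np.load('last.npz');cv2.imwrite('pics/w6.png',f['p'])
p,d=imaging.camera('top');P=cloud('top',d)
for n,c,lo in(('jig',(.4757,-.3487),.085),('bit',(.4837,-.2691),.12)):
    a=P[(np.hypot(P[...,0]-c[0],P[...,1]-c[1])<.05)&(P[...,2]>lo)&(P[...,2]<.19)]
    if len(a)>4:
        q,r=cv2.minEnclosingCircle(a[:,:2].astype(np.float32));print(n,len(a),a[:,2].max().round(3),np.round(q,4),round(r,4))
E
```

```text
18.1167 [0.44553624 0.10661493 0.30563726] 74.8
bit cap 0
cork 548 z 0.18 circ [0.4461 0.1811] 0.0233 rect [0.4459 0.1811] [0.0464 0.0066] 74.4 px 247 256 85 147
stop 126 z 0.088 circ [0.4279 0.1044] 0.0072 rect [0.4283 0.1045] [0.0124 0.0133] 46.7 px 256 268 183 196
jig 135 0.101 [ 0.4748 -0.3442] 0.0224
bit 111 0.155 [ 0.4813 -0.2692] 0.0129
```

View pics/w6.png

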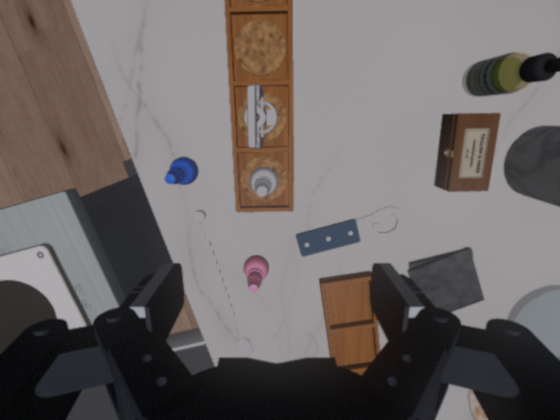

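Wrist view: the corkscrew handle spans (253,85)–(253,147) and the stopper is at (262,187). The top camera's depth shows the bottle and the jigger upright in the new rack. The corkscrew is at (0.446, 0.181), with its handle at 75°, in line with the tool yaw of 74.8°.

Request:
apply_moves(targets=[[[0,0.6,0,0,1],[0,0.8,-0.2,0,1],[0,0.46,-0.6,0,1],[0,0,-0.8,0,1],[0,0,-0.6,0,1],[0,0,-0.2,0,1],[0,0,0,0,1],[0,0,0,0,1]]])

```text
clock: 18.88
eef_pos: [0.4459, 0.1813, 0.2104]
tool_rot: [0.795, 0.607, 0.0, 0.0]
ft_force: [-0.0, 0.3, 0.7]
grip_width: 0.0853
grasp_force: 0.0
```

```bash
python3 look.py
```

```text
18.8833 [0.44586456 0.18125948 0.2103745 ] 74.78
bit cap 0
cork 931 z 0.181 circ [0.4459 0.1817] 0.0233 rect [0.4462 0.1817] [0.0462 0.0063] 74.0 px 270 282 209 290
stop 145 z 0.088 circ [0.4281 0.1038] 0.007 rect [0.4287 0.1034] [0.0134 0.0107] 12.8 px 272 287 283 299
```

Request:
apply_moves(targets=[[[0,0,-0.4,0,1],[0,0,-0.7,0,0.8],[0,0,-0.5,0,0.5],[0,0,-0.33,0,0.2],[0,0,0,0,-0.2],[0,0,0,0,-0.4],[0,0,0,0,-1],[0,0,0,0,-1]]])

```text
clock: 19.6
eef_pos: [0.4469, 0.1824, 0.1347]
tool_rot: [0.794, 0.608, 0.002, 0.0]
ft_force: [-0.9, -0.6, 3.5]
grip_width: 0.0137
grasp_force: 58.4
```

Request:
apply_moves(targets=[[[0,0,0,0,-1],[0,0,0,0,-1],[0,0,0,0,-1]]])

```text
clock: 19.85
eef_pos: [0.4468, 0.1824, 0.1347]
tool_rot: [0.794, 0.608, 0.002, 0.001]
ft_force: [-0.4, 0.8, 5.3]
grip_width: 0.0135
grasp_force: 58.5
```

Request:
apply_moves(targets=[[[0,0,0.2,0,-1],[0,0,0.4,0,-1],[0,0,0.6,0,-1],[0,0,0.7,0,-1],[0,0,0.7,0,-1],[0,0,0.5,0,-1],[0,0,0.3,0,-1],[0,0,0.1,0,-1]]])

```text
clock: 20.52
eef_pos: [0.4463, 0.1821, 0.2754]
tool_rot: [0.794, 0.608, 0.002, 0.001]
ft_force: [-0.3, 0.4, -3.6]
grip_width: 0.0136
grasp_force: 58.7
```

Request:
apply_moves(targets=[[[0.05,-0.2,0,0,-1],[0.1,-0.4,0,1,-1],[0.1,-0.6,0,1.2,-1],[0.1,-0.7,0,1.2,-1],[0.1,-0.7,0,1.2,-1],[0.1,-0.7,0,1.2,-1],[0.1,-0.7,0,1.2,-1],[0.1,-0.7,0,1.2,-1]]])

```text
clock: 21.18
eef_pos: [0.4743, -0.0081, 0.2709]
tool_rot: [0.748, 0.663, -0.001, -0.001]
ft_force: [0.2, 0.3, -3.4]
grip_width: 0.0132
grasp_force: 58.6
```

Request:
apply_moves(targets=[[[0.1,-0.7,0,1.2,-1],[0.1,-0.7,0,0,-1],[0.1,-0.7,0,0,-1],[0.1,-0.7,0,0,-1],[0,-0.6,0,0,-1],[0,-0.4,0,0,-1],[0,-0.2,0,0,-1],[0,-0.1,0,0,-1]]])

```text
clock: 21.85
eef_pos: [0.4904, -0.1715, 0.271]
tool_rot: [0.742, 0.67, -0.001, -0.001]
ft_force: [0.1, -0.3, -3.7]
grip_width: 0.0136
grasp_force: 58.5
```

Request:
apply_moves(targets=[[[0,0,0,0,-1],[0,0,0,0,-1],[0,0,0,0,-1],[0,0,0,0,-1]]])

```text
clock: 22.18
eef_pos: [0.4914, -0.1692, 0.2726]
tool_rot: [0.741, 0.671, 0.0, -0.0]
ft_force: [0.9, -0.5, -2.2]
grip_width: 0.0136
grasp_force: 58.5
```

Request:
apply_moves(targets=[[[0,-0.2,-0.2,0,-1],[0,-0.2,-0.5,0,-1],[0,-0.1,-0.7,0,-1],[0,0,-0.7,0,-1],[0,0,-0.6,0,-1],[0,0,-0.3,0,-1],[0,0,-0.1,0,-1],[0,0,0,0,-1]]])

```text
clock: 22.85
eef_pos: [0.4905, -0.1899, 0.147]
tool_rot: [0.742, 0.671, -0.001, -0.001]
ft_force: [0.8, -0.1, -3.8]
grip_width: 0.0136
grasp_force: 58.6
```

Request:
apply_moves(targets=[[[0,0,0,0,-1],[0,0,0,0,-1],[0,0,0,0,-1]]])

```text
clock: 23.1
eef_pos: [0.4924, -0.1906, 0.15]
tool_rot: [0.742, 0.671, 0.001, 0.001]
ft_force: [0.7, 0.3, -2.2]
grip_width: 0.0133
grasp_force: 58.6
```

```bash
python3 - <<'E'
from h import *
o,p,d=grab('wrist','pics/w7.png');print(o['eef_pos'],R.from_quat(o['tool_rot']).as_euler('ZYX',degrees=True))
E
```

```text
[ 0.49242739 -0.19055485  0.14998373] [8.42632853e+01 4.92211949e-02 1.79833341e+02]
```

View pics/w7.png

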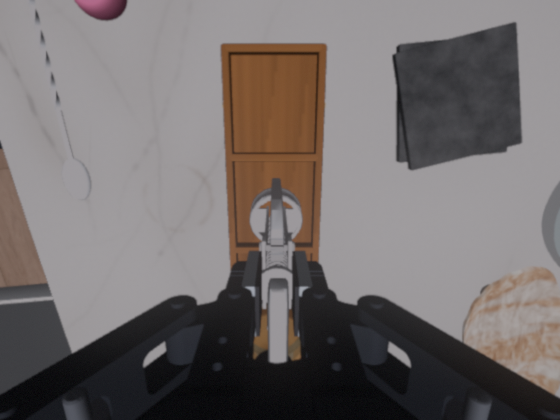

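The corkscrew hangs straight, its bell at (276,218) inside the compartment between the dividers at rows 157 and 243. I lower it.

Request:
apply_moves(targets=[[[0,0.02,-0.17,0,-1],[0,0,-0.12,0,-1],[0,0,-0.08,0,-1],[0,0,0,0,-1],[0,0,0,0,-1],[0,0,0,0,-1]]])

```text
clock: 23.65
eef_pos: [0.4914, -0.1894, 0.1337]
tool_rot: [0.742, 0.671, -0.0, -0.0]
ft_force: [0.1, 0.6, -2.8]
grip_width: 0.0137
grasp_force: 58.8
```

Request:
apply_moves(targets=[[[0,0,-0.04,0,-1],[0,0,0,0,-1],[0,0,0,0,-1]]])

```text
clock: 23.9
eef_pos: [0.4914, -0.1894, 0.1322]
tool_rot: [0.742, 0.671, 0.0, 0.0]
ft_force: [-0.1, 0.4, -3.3]
grip_width: 0.0136
grasp_force: 58.8
```

Request:
apply_moves(targets=[[[0,0,-0.04,0,-1],[0,0,0,0,-1],[0,0,0,0,-1]]])

```text
clock: 24.15
eef_pos: [0.4919, -0.1897, 0.1318]
tool_rot: [0.742, 0.671, 0.0, 0.001]
ft_force: [-1.2, 0.8, 5.3]
grip_width: 0.0133
grasp_force: 60.0
```

Request:
apply_moves(targets=[[[0,0,0,0,-0.5],[0,0,0,0,0.1],[0,0,0,0,0.8],[0,0,0,0,0.8],[0,0,0.4,0,0.8],[0,0,0.9,0,0.8],[0,0,1,0,0.8],[0,0,1,0,1]]])

```text
clock: 24.82
eef_pos: [0.4907, -0.1891, 0.2632]
tool_rot: [0.742, 0.671, -0.001, -0.001]
ft_force: [0.3, -0.8, 0.8]
grip_width: 0.0852
grasp_force: 0.0
```

Request:
apply_moves(targets=[[[-0.1,0.3,0.6,-1,1],[-0.2,0.6,0,-1.2,1],[-0.2,0.9,0,-1.2,1],[-0.2,0.9,0,-1.2,1],[-0.2,0.9,0,-1.2,1],[-0.2,0.9,0,-1.2,1],[-0.2,0.9,0,-1,1],[-0.2,0.9,0,-0.5,1]]])

```text
clock: 25.48
eef_pos: [0.4307, 0.0641, 0.2866]
tool_rot: [0.79, 0.613, 0.0, 0.0]
ft_force: [0.5, 0.9, 0.9]
grip_width: 0.0855
grasp_force: 0.0
```

Request:
apply_moves(targets=[[[-0.1,0.6,-0.3,0,1],[0,0.3,-0.6,0,1],[0,0.15,-0.8,0,1],[0,0,-0.8,0,1],[0,0,-0.6,0,1],[0,0,-0.3,0,1],[0,0,0,0,1],[0,0,0,0,1]]])

```text
clock: 26.15
eef_pos: [0.427, 0.1045, 0.1502]
tool_rot: [0.789, 0.614, -0.001, -0.0]
ft_force: [0.4, 0.8, 0.2]
grip_width: 0.0853
grasp_force: 0.0
```

```bash
python3 look.py; python3 - <<'E'
from h import *
f=np.load('last.npz');cv2.imwrite('pics/w8.png',cv2.resize(f['p'][120:340,180:380],None,fx=2.5,fy=2.5))
p,d=imaging.camera('top');P=cloud('top',d)
for n,c,lo in(('jig',(.4757,-.3487),.085),('bit',(.4837,-.2691),.12),('cork',(.4917,-.1895),.165)):
    a=P[(np.hypot(P[...,0]-c[0],P[...,1]-c[1])<.05)&(P[...,2]>lo)&(P[...,2]<.19)]
    if len(a)>4:
        q,r=cv2.minEnclosingCircle(a[:,:2].astype(np.float32));print(n,len(a),a[:,2].max().round(3),np.round(q,4),round(r,4))
E
```

```text
26.15 [0.42698525 0.10454659 0.15018178] 75.76
bit cap 0
cork 0
stop 389 z 0.088 circ [0.428  0.1042] 0.0073 rect [0.428  0.1048] [0.0133 0.0131] 33.0 px 267 288 220 243
jig 134 0.101 [ 0.475  -0.3446] 0.0224
bit 110 0.155 [ 0.4809 -0.2689] 0.013
cork 81 0.177 [ 0.4905 -0.1892] 0.0228
```

View pics/w8.png

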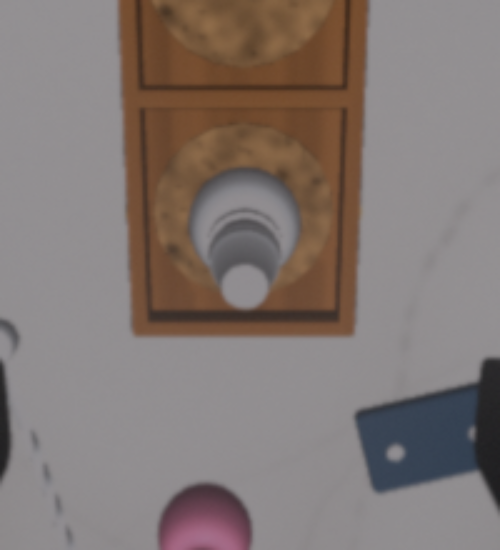

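The enlarged crop shows the steel stopper on the cork mat in the old rack, tip at (245,287) in the crop. That is the right one; the pink look-alike sits on the table below it. The top camera shows all three placed things upright.

Request:
apply_moves(targets=[[[0.01,0,-0.4,0,1],[0,0,-0.7,0,1],[0,0,-0.6,0,0.7],[0,0,-0.4,0,0.3],[0,0,-0.15,0,0],[0,0,0,0,-0.3],[0,0,0,0,-1],[0,0,0,0,-1]]])

```text
clock: 26.92
eef_pos: [0.4292, 0.1049, 0.062]
tool_rot: [0.789, 0.614, 0.001, 0.001]
ft_force: [-0.3, 0.0, -0.7]
grip_width: 0.0198
grasp_force: 58.5
```

Request:
apply_moves(targets=[[[0,0,0,0,-1],[0,0,0,0,-1],[0,0,0,0,-1]]])

```text
clock: 27.17
eef_pos: [0.4289, 0.1048, 0.0617]
tool_rot: [0.789, 0.614, 0.001, 0.001]
ft_force: [-1.0, 0.2, 5.2]
grip_width: 0.0201
grasp_force: 58.9
```

Request:
apply_moves(targets=[[[0,0,0.2,0,-1],[0,0,0.5,0,-1],[0,0,0.7,0,-1],[0,0,0.6,0,-1],[0,0,0.4,0,-1],[0.05,-0.1,0.1,0,-1],[0.1,-0.3,0,1,-1],[0.2,-0.5,0,1.2,-1]]])

```text
clock: 27.83
eef_pos: [0.4413, 0.0691, 0.1607]
tool_rot: [0.776, 0.63, 0.0, -0.0]
ft_force: [-0.0, 0.9, -1.2]
grip_width: 0.0196
grasp_force: 58.8
```

Request:
apply_moves(targets=[[[0.2,-0.6,0,1.2,-1],[0.2,-0.6,0,1.2,-1],[0.2,-0.6,0,1.2,-1],[0.2,-0.6,0,1.2,-1],[0.2,-0.6,0,1.2,-1],[0.2,-0.5,0,0.5,-1],[0.1,-0.3,0,0,-1],[0,-0.1,0,0,-1]]])

```text
clock: 28.5
eef_pos: [0.494, -0.0892, 0.1598]
tool_rot: [0.741, 0.671, -0.0, -0.0]
ft_force: [-0.6, -1.0, -1.7]
grip_width: 0.02
grasp_force: 58.8
```

Request:
apply_moves(targets=[[[0,0,0,0,-1],[0,0,0,0,-1],[0,0,0,0,-1],[0,0,0,0,-1]]])

```text
clock: 28.83
eef_pos: [0.4934, -0.0863, 0.1605]
tool_rot: [0.74, 0.673, -0.0, -0.0]
ft_force: [0.4, -0.6, -1.3]
grip_width: 0.0195
grasp_force: 58.8
```

Request:
apply_moves(targets=[[[0.08,-0.2,0,0,-1],[0.08,-0.25,-0.2,0,-1],[0,-0.14,-0.5,0,-1],[0,0,-0.6,0,-1],[0,0,-0.5,0,-1],[0,0,-0.25,0,-1],[0,0,0,0,-1],[0,0,0,0,-1]]])

```text
clock: 29.5
eef_pos: [0.5001, -0.1113, 0.0782]
tool_rot: [0.741, 0.672, -0.0, -0.0]
ft_force: [-0.5, 1.0, -0.8]
grip_width: 0.0199
grasp_force: 58.8
```

Request:
apply_moves(targets=[[[0,0,0,0,-1],[0,0,0,0,-1]]])

```text
clock: 29.67
eef_pos: [0.5015, -0.1113, 0.0799]
tool_rot: [0.74, 0.672, 0.001, 0.001]
ft_force: [1.0, 0.7, -1.1]
grip_width: 0.0197
grasp_force: 58.8
```

```bash
python3 - <<'E'
from h import *
o,p,d=grab('wrist','pics/w9.png');print(o['eef_pos'],R.from_quat(o['tool_rot']).as_euler('ZYX',degrees=True))
E
```

```text
[ 0.50148941 -0.11132303  0.0799142 ] [8.44575552e+01 2.19278158e-02 1.79832204e+02]
```

View pics/w9.png

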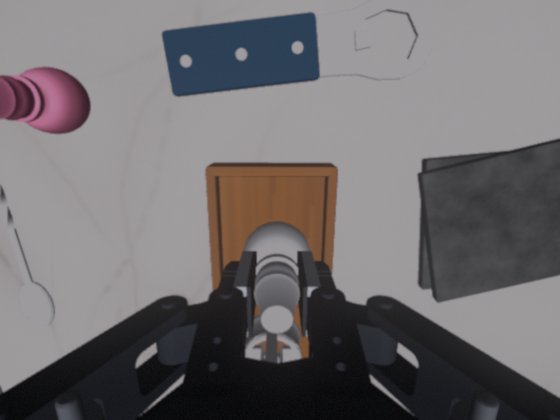

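The stopper is over the leftmost compartment. The rack's midline is at column 272 and the stopper at 277, so I shift about 2 mm in −x and lower.

Request:
apply_moves(targets=[[[-0.06,0.03,-0.2,0,-1],[0,0,-0.15,0,-1],[0,0,-0.1,0,-1],[0,0,-0.04,0,-1],[0,0,0,0,-1],[0,0,0,0,-1],[0,0,0,0,-1]]])

```text
clock: 30.3
eef_pos: [0.4975, -0.1097, 0.0588]
tool_rot: [0.74, 0.672, -0.0, -0.0]
ft_force: [-1.5, 0.8, 1.2]
grip_width: 0.0198
grasp_force: 59.1
```

Request:
apply_moves(targets=[[[0,0,-0.04,0,-1],[0,0,0,0,-1],[0,0,0,0,-1]]])

```text
clock: 30.55
eef_pos: [0.4976, -0.1097, 0.0587]
tool_rot: [0.74, 0.672, 0.0, 0.0]
ft_force: [-4.4, 1.2, 13.0]
grip_width: 0.0199
grasp_force: 60.3
```

Request:
apply_moves(targets=[[[0,0,0.04,0,-1],[0,0,0,0,-1],[0,0,0,0,-0.4],[0,0,0,0,-0.2],[0,0,0,0,0.2],[0,0,0,0,0.6],[0,0,0,0,0.9],[0,0,0,0,0.9]]])

```text
clock: 31.22
eef_pos: [0.4978, -0.1098, 0.0588]
tool_rot: [0.741, 0.672, -0.0, -0.0]
ft_force: [-0.7, 0.5, 0.2]
grip_width: 0.0801
grasp_force: 0.0
```

Request:
apply_moves(targets=[[[0,0,0.4,0,1],[0,0,0.8,0,1],[0,0,1,0,1],[0,0,1,0,1],[0,0.3,1,0,1],[0,0.6,0.8,0,1],[-0.2,1,0,0,1],[-0.4,1,0,0,1]]])

```text
clock: 31.88
eef_pos: [0.4769, 0.0055, 0.2616]
tool_rot: [0.741, 0.671, 0.003, 0.002]
ft_force: [0.4, 1.3, -0.3]
grip_width: 0.0855
grasp_force: 0.0
```

Request:
apply_moves(targets=[[[-0.4,0.8,0,0,1],[-0.4,0.5,0,0,1],[-0.2,0.2,0,0,1],[0,0,0,0,1],[0,0,0,0,1],[0,0,0,0,1]]])

```text
clock: 32.38
eef_pos: [0.4351, 0.0641, 0.2589]
tool_rot: [0.741, 0.672, 0.0, 0.0]
ft_force: [-0.1, 0.4, 0.2]
grip_width: 0.0851
grasp_force: 0.0
```

```bash
python3 - <<'E'
from h import *
print(get_obs()['clock'],get_obs()['eef_pos'])
p,d=imaging.camera('top');P=cloud('top',d)
for n,c,lo in(('jig',(.4757,-.3487),.085),('bit',(.4837,-.2691),.12),('cork',(.4917,-.1895),.165),('stop',(.4997,-.1099),.068)):
    a=P[(np.hypot(P[...,0]-c[0],P[...,1]-c[1])<.04)&(P[...,2]>lo)&(P[...,2]<.19)]
    if len(a)>4:
        q,r=cv2.minEnclosingCircle(a[:,:2].astype(np.float32));print(n,len(a),a[:,2].max().round(3),np.round(q,4),round(r,4))
s=imaging.camera('scene')[0]
a=cv2.resize(p[165:245,270:440],(680,320),interpolation=cv2.INTER_CUBIC);b=cv2.resize(s[110:220,225:395],(425,275),interpolation=cv2.INTER_CUBIC)
c=np.zeros((595,680,3),np.uint8);c[:320]=a;c[320:,:425]=b;cv2.imwrite('pics/end.png',c)
E
```

```text
32.3833 [0.43507204 0.06410233 0.25893796]
jig 134 0.101 [ 0.4756 -0.3447] 0.0226
bit 109 0.156 [ 0.4813 -0.269 ] 0.0127
cork 83 0.18 [ 0.4894 -0.1893] 0.0232
stop 41 0.087 [ 0.4952 -0.1086] 0.0089
```

View pics/end.png

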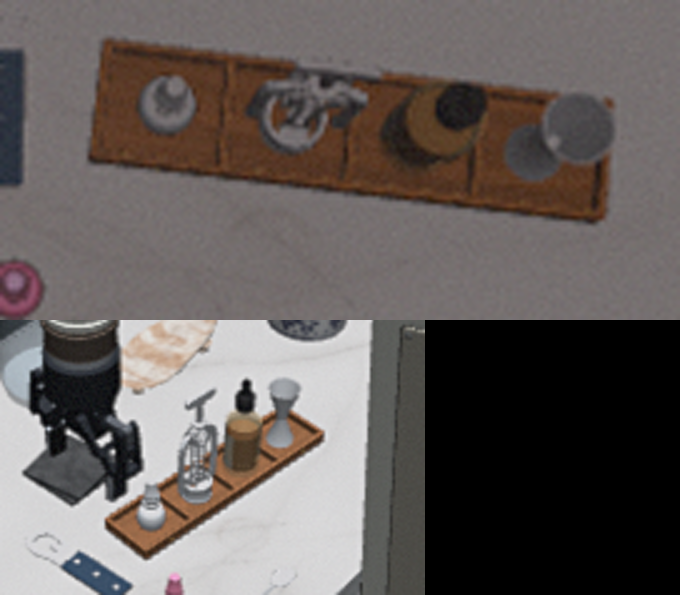

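All four stand upright in the middle of their compartments. In the top crop, left to right: stopper (167,100), corkscrew (293,115), bitters bottle (440,120) and jigger (535,150 at the foot). That is the reversed order, so I hand in.

```bash
python3 -c "
from workcell import order
print(order.job_done())"
```

```text
the job is handed in; nothing more can be done
None
```

The job is handed in at about 32 s: stopper, corkscrew, bitters bottle and jigger stand upright, left to right, in the new rack, the reverse of the old order.

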